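Find the open gap in the bread cupboard

TASK

One of the three gaps in the front of the low bread cupboard goes right through, while the other two are closed off behind where you cannot see. Draw the wooden gap gauge out of its pocket by its blade, set it down upright on the bench and take it again by its handle, then try its blade in the gaps until you find the one that lets it slide fully home, and leave it standing in there to mark the gap for filling. Do not disturb the other things on the bench.

Things in the scene. Friction and masses are not known exactly. Their poses are not given: they have to be found in the camera images.
- gauge: Loose plywood gap gauge, 80 g, standing upright on its narrow edge: handle block 90 long x 28 wide x 36 high, and out of the middle of its front end a flat upright blade 65 long x 8 thick x 28 high (4 to 32 above the underside). Origin: underside of the handle, mid-length. x runs towards the blade tip, z up. At the start the whole handle is in the pocket and only the blade sticks out.
- shoulder (a point): Centre of the handle's front face, where the blade begins: 45 mm ahead of the gauge's origin along its x, 18 mm up. It butts against the cupboard's boards when the blade is fully home.
- blade_tip (a point): End of the blade: 110 mm ahead of the gauge's origin along its x, 18 mm up.
- handle_end (a point): Rear end of the handle: 45 mm behind the gauge's origin, 18 mm up.
- pocket: Fixed dark wooden block with a tunnel, 100 long x 58 wide x 55 high, closed on top and at the back. Tunnel 36 wide x 43 high; the gauge's handle stands in it on the bench and slides freely. Origin: centre of its underside; x points out of the mouth, which lies 50 mm from the origin. The gauge is clear after about 100 mm of travel along this x.
- cupboard: Fixed low pine bread cupboard, 170 deep x 250 wide x 95 high. Origin: centre of its underside. x points from its front (facing the robot) straight into it, y to the left as seen from the robot. The front is four upright boards 18 thick with rounded edges; the three gaps between them are 60 mm apart (at y = 60, 0, -60), 11 wide at the narrowest and flaring to 29 at the front face.
- gap_left (a point): Centre of the left gap's mouth (left as seen from the robot), on the cupboard's front face, 18 mm above the bench; axes as the cupboard's. Gaps are open from the bench up. Hidden behind the boards, strips close two of the three gaps to 4 mm, so the blade stops dead about 18 mm in; in the remaining one, any of the three, it goes in by its whole 65 mm. Only trying tells which.
- gap_middle (a point): The same point of the middle gap, 85 mm in front of the cupboard's origin.
- gap_right (a point): The same point of the right gap.
- lunch_tin: Loose. Stands on the bench. Bystander: leave it where it is. Origin: centre of its underside. Grey metal lunch tin of two stacked tiers, 126 across x 94 high.
- sippy_cup: Loose. Stands on the bench. Bystander: leave it where it is. Origin: centre of its underside. Orange child's cup with two handles and a spout, 126 over the handles, 123 high.
- bamboo_fork: Loose. Lies flat on the bench. Bystander: leave it where it is. Bamboo fork 182 long x 26 wide x 6 thick, along its x. Origin: on the underside, near its middle.
- butter_dish: Loose. Stands on the bench. Bystander: leave it where it is. Origin: centre of its underside. White ceramic covered butter dish, 110 x 180 (along its y) x 77 high.
- egg_bowl: Loose. Stands on the bench. Bystander: leave it where it is. Origin: centre of its underside. Blue ceramic bowl, 100 across x 45 high.

How it is judged:
By the outcome, as a careful person would: the job done as asked, in the order asked, and still so for the second after the job is handed in, with the robot touching nothing.
It also fails if it takes over 58 s, if anything falls off the work surface, if the arm or the gripper's body presses on something with over 40 N, if the wrist force passes 120 N, or if a joint passes its speed limit or range.

ROBOT

A 6-joint arm with a two-finger parallel gripper is mounted at the origin on the work surface. World frame = base frame: x ahead of the robot, y to its left, z up, the work surface at z = 0. Lengths are in mm, angles in rad, forces in N, time in s.
With the tool pointing down it reaches from about 350 to 975 mm from the base axis. Payload 7.1 kg.
Tool frame: the origin (TCP) lies midway between the tips of the shut fingers; the grasp point (between the pads) lies 19 mm behind it (ctrl.grip_point_offset is the distance from the TCP to the grasp point, in mm); z points along the fingers, y is the line along which they close (so a half turn about z gives the same grasp; the last joint's range is limited). The gripper opens to 88 mm and grips with 3 to 60 N. Pads are 20 mm wide; open, the fingers measure 115 mm over their backs; the gripper's body (75 mm by 178 mm) begins 61 mm behind the grasp point.
Start: joints at [1.242, 0.423, 1.63, -0, 1.089, -0.019], TCP at [190.511, 595.24, 222.675] pointing down, gripper open.
Joint ranges: [-3, 3], [-0.9, 2.11], [0.09, 2.58], [-1.31, 4.45], [0.11, 2.69], [-2.54, 2.54]. Speed limits (rad/s): [2.39, 2.39, 3.01, 3.14, 3.14, 3.14].

INTERFACE

Orientations are given as a rotation vector (axis times angle).
In Python, from workcell import get_obs, optics, close_job, spotter, ctrl gives the robot as it stands. The module is installed in compiled form; this text tells all that it offers.
- The arm moves only by the tool move_arm, never from a script. Its argument "rows" is a list of rows, each a list of 5 numbers: the shift along the tool's x, y, z in cm, then the turn about the tool's z in degrees, then the opening in per cent of the stroke, from 0 (shut) to 100 (fully open). A call has 1 to 10 rows; each row shifts and turns the commanded pose from where the row before left it, along the tool's axes as they then stand; what a row does not reach is not made up. A row lasts 1/8 s, in which the tool goes at most 62.5 mm and 10.7 degrees, less where a joint would pass 70% of its speed; a pose out of reach is approached as far as the arm can. A call with a gripper value outside its range is refused whole. The fingers move at their own pace and stop on an object; the grip force is fixed at half the most. Time passes only in rows, so rows that do not move let the fingers close. It gives the time, the measured TCP pose, the force, the opening and the grip force at its end, in the units of the state.
- get_obs(): the state, without advancing time (a new reading comes with each control period).
- optics.get_image(name): name is "side" or "top" or "wrist"; returns the picture (420x560x3 uint8, blue, green, red); there is no depth.
- optics.calibration(name): a dict with "camera_matrix" (3x3 intrinsics, pixels), "xyz" and "orientation" of the camera in the world. Camera axes: x right, y down, z forward; pixel columns grow to the right and rows downward; lengths in mm; the calibration is good to about 2 mm. The wrist camera is an equidistant fisheye: a pixel r from the principal point sees the ray r / f radians off the axis. A picture is of the moment at which its call begins: read the wrist's pose just before it. calibration takes no time and is no camera call; for the wrist camera it gives the pose at the moment of the call.
- close_job(): hands the job in; it is judged then, once.
Trained networks look in the newest picture that a camera, given by its name, has taken for a name from the list of things; names that differ only in an ending like _2 or _b are one class to them, and where a whole thing is asked for, a point or a joint stands for the part that bears it (a point fixed in the world has none). Each returns a list of dicts, best first, with "conf" (0 to 1); they miss things now and then, are a little off and sometimes report something else, mostly with a low value. They report only what shows in the picture. A call takes as long as a camera call.
- spotter.find_in(camera, label): "point" ([column, row] in pixels, amid what is visible of it).
- spotter.regions_of(camera, label): "region" (420x560 bool, what is visible of it) and "point" ([column, row] in pixels, amid what is visible of it).
The state is a dict: "t": time; "qpos": joint angles; "qvel": joint speeds; "joint_torque": joint torques, N m; "ee_pos": TCP position; "orientation": TCP orientation; "ft_force": force on the tool from outside, world axes, zero at the start; "moment": the same for the moment, N m; "width": finger opening in mm; "grasp_force": force on a finger pad.
Only numpy, scipy, OpenCV 4.12 (cv2) and the standard library are available. Lean on these libraries where they do the work, as an engineer would, in place of code of your own. Each camera call takes 0.05 s, during which the arm holds its last target. There are 200 camera calls.

## Working session

There is one attempt and no reset: what is moved stays moved. The work goes in short steps, Python scripts to look and compute and a tool call to move; the robot and the scene stay as the last step left them, time stands still between calls to the robot, and variables do not carry over. Pictures are saved under pics/ and viewed, at most 10 in all, crops included, and the job is handed in when it is done.

Besides the shell and the picture viewer there is one more tool, called after "Request:" as a command line: name --pt "numbers of a row" for each row, then --argument value for the rest. move_arm: Moves the arm, as the interface text tells. Its arguments: {"type":"object","properties":{"rows":{"type":"array","items":{"type":"array","items":{"type":"number"}}}},"required":["rows"]}

```bash
mkdir -p pics
cat > h.py <<'E'
import numpy as np, cv2
from scipy.spatial.transform import Rotation as R
from workcell import get_obs, optics, close_job, spotter, ctrl
def rot(o):
    o=np.array(o,float)
    if o.shape==(3,3): return o
    return R.from_rotvec(o.ravel()).as_matrix()
def ray(cam,px,cal=None):
    c=cal or optics.calibration(cam);K=np.array(c["camera_matrix"])
    x=(px[0]-K[0,2])/K[0,0];y=(px[1]-K[1,2])/K[1,1]
    if cam=="wrist":
        r=np.hypot(x,y);s=np.sin(r)/max(r,1e-9);d=np.array([x*s,y*s,np.cos(r)])
    else: d=np.array([x,y,1.])
    return np.array(c["xyz"],float),rot(c["orientation"])@d
def at_z(cam,px,z,cal=None):
    o,d=ray(cam,px,cal);return o+d*(z-o[2])/d[2]
def proj(cam,P,cal=None):
    c=cal or optics.calibration(cam);K=np.array(c["camera_matrix"])
    p=rot(c["orientation"]).T@(np.array(P,float)-np.array(c["xyz"]))
    if cam=="wrist":
        t=np.arctan2(np.hypot(p[0],p[1]),p[2]);n=np.hypot(p[0],p[1]);q=np.array([p[0]/n*t,p[1]/n*t])
    else: q=p[:2]/p[2]
    return np.array([q[0]*K[0,0]+K[0,2],q[1]*K[1,1]+K[1,2]])
E
python3 - <<'E'
from h import *
s=get_obs();print({k:np.round(v,3) for k,v in s.items()})
for c in ("top","side"):
    im=optics.get_image(c);cv2.imwrite(f"pics/{c}0.png",im)
    k=optics.calibration(c);print(c,np.round(k["camera_matrix"],1).tolist(),np.round(k["xyz"]),np.round(k["orientation"],3))
    for n in ("gauge","pocket","cupboard","lunch_tin","sippy_cup","bamboo_fork","butter_dish","egg_bowl","gap_left","gap_middle","gap_right"):
        r=spotter.find_in(c,n)
        for q in r[:2]: print(n,np.round(q["point"],1),round(q["conf"],2),np.round(at_z(c,q["point"],20 if 'gap_' in n or n=='gauge' else 50)))
E
```

```text
{'t': np.float64(0.0), 'qpos': array([ 1.242,  0.424,  1.631, -0.   ,  1.089, -0.019]), 'qvel': array([-0.   ,  0.001,  0.   , -0.001,  0.   ,  0.001]), 'joint_torque': array([ 1.0000e-03, -5.4461e+01, -2.7368e+01,  6.4000e-02,  2.3000e-02,
       -0.0000e+00]), 'ee_pos': array([190.353, 594.727, 221.905]), 'orientation': array([-4.850e-01, -3.104e+00,  2.000e-03]), 'ft_force': array([-0.396,  0.805,  0.217]), 'moment': array([-0.021,  0.021,  0.009]), 'grasp_force': np.float64(0.0), 'width': np.float64(88.032)}
top [[411.1, 0.0, 280.2], [0.0, 411.1, 205.2], [0.0, 0.0, 1.0]] [ 468.   49. 1137.] [-2.137  2.185 -0.127]
gauge [415.3 232.8] 0.5 [ 516. -317.   20.]
cupboard [234. 179.] 0.78 [670. 170.  50.]
cupboard [100.7 247.9] 0.45 [494. 523.  50.]
lunch_tin [451.3 166.9] 0.97 [ 690. -415.   50.]
bamboo_fork [160.2 242.5] 0.58 [504. 366.  50.]
butter_dish [354.5 155.8] 0.61 [ 726. -156.   50.]
egg_bowl [134.5 193.5] 0.84 [636. 436.  50.]
gap_middle [235.5 178.4] 0.96 [677. 169.  20.]
gap_middle [ 98.4 250.4] 0.37 [488. 542.  20.]
gap_right [236.7 180.6] 0.57 [671. 166.  20.]
side [[520.4, 0.0, 274.9], [0.0, 520.4, 204.5], [0.0, 0.0, 1.0]] [  -22. -1051.  1099.] [-2.205  0.611 -0.272]
pocket [319.1 311.9] 0.7 [ 486. -397.   50.]
cupboard [269.5 177.1] 0.6 [662. 149.  50.]
sippy_cup [176.2 142.6] 0.62 [476. 505.  50.]
sippy_cup [303.8 284.3] 0.52 [ 503. -301.   50.]
bamboo_fork [195.8 168.5] 0.58 [472. 322.  50.]
butter_dish [345.3 231.8] 0.58 [ 718. -195.   50.]
butter_dish [385.3 286. ] 0.22 [ 683. -417.   50.]
egg_bowl [226.6 143.4] 0.6 [631. 405.  50.]
gap_left [269.2 179.4] 0.68 [674. 173.  20.]
gap_middle [270.8 175.9] 0.78 [689. 187.  20.]
gap_right [267.7 176.4] 0.9 [678. 190.  20.]
```

View pics/top0.png

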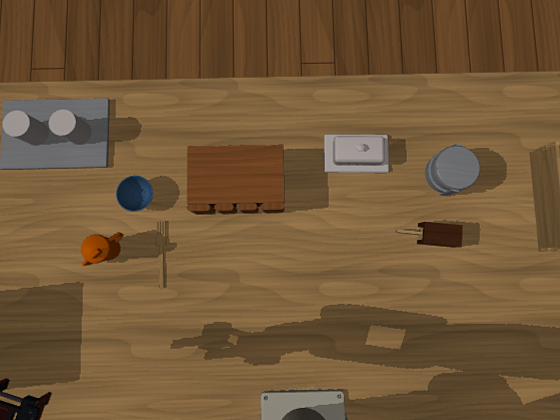

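View pics/side0.png

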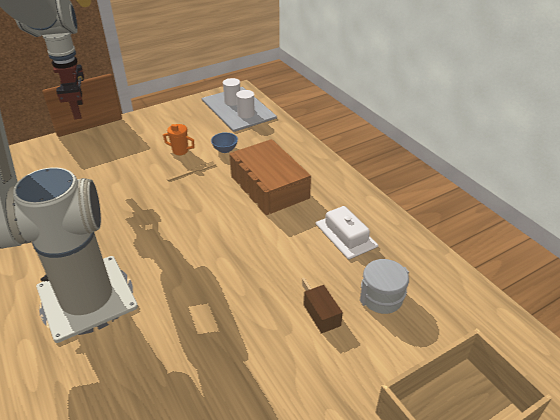

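The top view shows the pocket at (417–463, 222–247) with its blade pointing left to (396, 231). The cupboard is at (188–285, 145–212) with its front at the bottom. The fork is at column 163, and the area in front of the cupboard is free. The side view agrees.

Run:
```python
from h import *
s=get_obs();print("toolR\n",np.round(rot(s["orientation"]),3))
im=cv2.imread("pics/top0.png")
ax=im.astype(int)
crop=cv2.resize(im[210:255,385:475],None,fx=8,fy=8,interpolation=cv2.INTER_CUBIC)
crop2=cv2.resize(im[140:220,180:295],(690,480),interpolation=cv2.INTER_CUBIC)
c=np.zeros((600,720,3),np.uint8)
a=cv2.resize(crop,(560,280));b=cv2.resize(crop2,(460,320));c[:280,:560]=a;c[280:600,:460]=b
cv2.imwrite("pics/crop.png",c)
for n in("pocket","cupboard","gauge","gap_middle"):
    for q in spotter.regions_of("top",n)[:1] if False else []: pass
k=optics.calibration("wrist");print(np.round(k["camera_matrix"],1).tolist(),np.round(k["xyz"]),np.round(rot(k["orientation"]),2).tolist())
```

```text
toolR
 [[-0.952  0.305  0.   ]
 [ 0.305  0.952  0.   ]
 [ 0.     0.    -1.   ]]
[[325.2, 0.0, 278.8], [0.0, 325.2, 209.2], [0.0, 0.0, 1.0]] [125. 616. 384.] [[0.31, 0.92, 0.24], [0.95, -0.3, -0.08], [-0.0, 0.25, -0.97]]
```

View pics/crop.png

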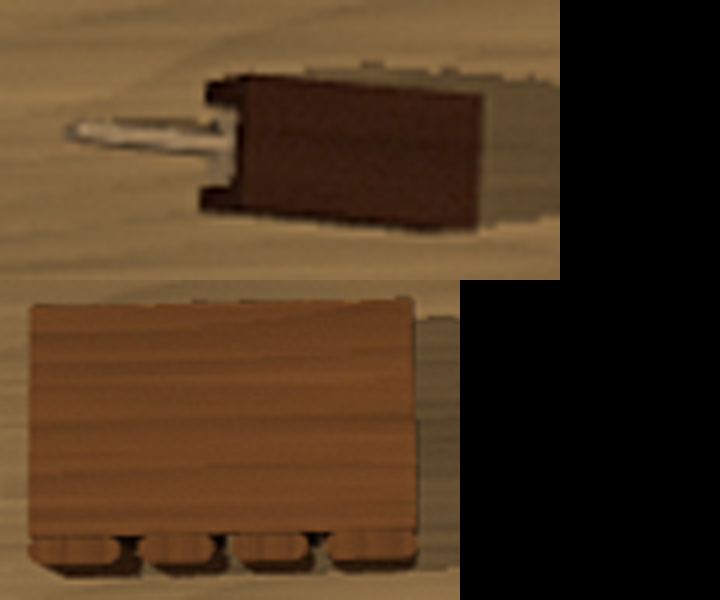

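Run:
```python
from h import *
f=lambda p:(385+(p[0]+.5)/6.222-.5,210+(p[1]+.5)/6.222-.5)
g=lambda p:(180+(p[0]+.5)/4-.5,140+(p[1]-280+.5)/4-.5)
P=np.array([at_z("top",f(p),55) for p in((245,77),(483,95),(475,232),(238,213))]);print(P.round());print(P.mean(0))
print([np.linalg.norm(P[i]-P[(i+1)%4]).round() for i in range(4)])
B=[at_z("top",f(p),32) for p in((68,131),(215,143))];print(np.round(B))
d=P[0]+P[3]-P[1]-P[2];print("pocket yaw",np.degrees(np.arctan2(d[1],d[0])), "blade",np.degrees(np.arctan2(*(B[0]-B[1])[[1,0]])))
C=np.array([at_z("top",g(p),95) for p in((30,304),(413,298),(416,562),(30,564))]);print(C.round())
d=C[0]+C[3]-C[1]-C[2];print("cup left axis yaw",np.degrees(np.arctan2(d[1],d[0])))
d=C[0]-C[3]+C[1]-C[2];print("cup fwd yaw",np.degrees(np.arctan2(d[1],d[0])))
for x in (130,223,318):print("gap",at_z("top",g((x,555)),95).round())
```

```text
[[ 542. -330.   55.]
 [ 533. -431.   55.]
 [ 475. -423.   55.]
 [ 485. -324.   55.]]
[ 508.81682091 -377.00330266   55.        ]
[np.float64(101.0), np.float64(58.0), np.float64(100.0), np.float64(58.0)]
[[ 522. -261.   32.]
 [ 516. -324.   32.]]
pocket yaw 84.25055780565847 blade 84.03585020458273
[[752. 286.  95.]
 [750.  37.  95.]
 [578.  39.  95.]
 [582. 285.  95.]]
cup left axis yaw 89.31762219944744
cup fwd yaw -0.22845864655743048
gap [587. 221.  95.]
gap [585. 162.  95.]
gap [584. 102.  95.]
```

```bash
cat >> h.py <<'E'
def yaw(M): return np.degrees(np.arctan2(M[1,0],M[0,0]))
def plan(wps,start=None):
    """wps: (x,y,z,yaw,nrows,open); straight segments, prints rows rounded to 0.1 mm / 0.1 deg"""
    s=get_obs();p=np.array(s["ee_pos"]);a=yaw(rot(s["orientation"]))
    if start is not None:p=np.array(start[:3],float);a=start[3]
    out=[]
    for x,y,z,w,n,o in wps:
        for i in range(n,0,-1):
            t=np.radians(a);d=(np.array([x,y,z])-p)/i;da=((w-a+180)%360-180)/i
            M=np.array([[np.cos(t),np.sin(t),0],[np.sin(t),-np.cos(t),0],[0,0,-1]])
            v=np.round(M.T@d/10,2);u=round(-da,1)
            p=p+M@v*10;a-=u;out.append([float(q) for q in (*v,u,o)])
    for i in range(0,len(out),10):print(str(out[i:i+10]).replace(" ",""))
E
python3 - <<'E'
from h import *
plan([(480,150,200,122,10,100),(519,-290,130,84.2,9,100)])
E
```

```text
[[-4.11,-3.36,0.23,4.0,100.0],[-4.34,-3.06,0.23,4.0,100.0],[-4.54,-2.75,0.23,4.0,100.0],[-4.72,-2.43,0.23,4.0,100.0],[-4.88,-2.09,0.22,4.0,100.0],[-5.02,-1.75,0.23,4.0,100.0],[-5.13,-1.39,0.22,4.1,100.0],[-5.21,-1.03,0.23,4.0,100.0],[-5.27,-0.66,0.22,4.1,100.0],[-5.3,-0.28,0.23,4.0,100.0]]
[[-4.37,-2.23,0.78,4.2,100.0],[-4.53,-1.9,0.78,4.2,100.0],[-4.65,-1.56,0.78,4.2,100.0],[-4.75,-1.22,0.78,4.2,100.0],[-4.83,-0.87,0.78,4.2,100.0],[-4.88,-0.51,0.77,4.2,100.0],[-4.91,-0.15,0.78,4.2,100.0],[-4.91,0.21,0.77,4.2,100.0],[-4.87,0.56,0.78,4.2,100.0]]
```

Request:
move_arm --pt "-4.1 -3.4 0.2 4 100" --pt "-4.3 -3.1 0.2 4 100" --pt "-4.5 -2.8 0.2 4 100" --pt "-4.7 -2.4 0.2 4 100" --pt "-4.9 -2.1 0.2 4 100" --pt "-5 -1.8 0.2 4 100" --pt "-5.1 -1.4 0.2 4 100" --pt "-5.2 -1 0.2 4 100" --pt "-5.3 -0.7 0.2 4 100" --pt "-5.3 -0.3 0.2 4 100"

```text
t: 2.45
ee_pos: [479.1, 147.5, 202.9]
orientation: [1.52, 2.749, 0.001]
ft_force: [0.7, 0.2, -0.4]
width: 87.6
grasp_force: 0.0
```

Request:
move_arm --pt "-4.4 -2.2 0.8 4.2 100" --pt "-4.5 -1.9 0.8 4.2 100" --pt "-4.6 -1.6 0.8 4.2 100" --pt "-4.8 -1.2 0.8 4.2 100" --pt "-4.8 -0.9 0.8 4.2 100" --pt "-4.9 -0.5 0.8 4.2 100" --pt "-4.9 -0.2 0.8 4.2 100" --pt "-4.9 0.2 0.8 4.2 100" --pt "-4.9 0.6 0.8 4.2 100" --pt "0 0 0 0 100"

```text
t: 3.7
ee_pos: [518.3, -293.8, 130.1]
orientation: [2.33, 2.106, -0.0]
ft_force: [-0.3, 0.5, 0.5]
width: 87.9
grasp_force: 0.0
```

Run:
```python
from h import *
s=get_obs();print(s["t"],np.round(s["ee_pos"],1),yaw(rot(s["orientation"])),np.round(s["qpos"],2),np.round(s["ft_force"],1))
c=optics.calibration("wrist");im=optics.get_image("wrist")
for q in spotter.find_in("wrist","gauge")[:2]:print(q["point"],q["conf"],at_z("wrist",q["point"],32,c))
import json;json.dump({k:np.array(v).tolist() for k,v in c.items()},open("w1.json","w"))
cv2.imwrite("pics/w1.png",im)
print([proj("wrist",p,c).round() for p in((522,-261,32),(516,-324,32),(542,-330,55),(485,-324,55))])
```

```text
3.7 [ 518.3 -293.8  130.1] 84.22159031437688 [-0.54  0.5   1.76 -0.    0.88 -0.43] [-0.3  0.5  0.5]
[281.0, 230.2] 0.57 [ 518.58930942 -311.49630144   32.        ]
[array([279., 170.]), array([279., 244.]), array([313., 258.]), array([241., 258.])]
```

View pics/w1.png

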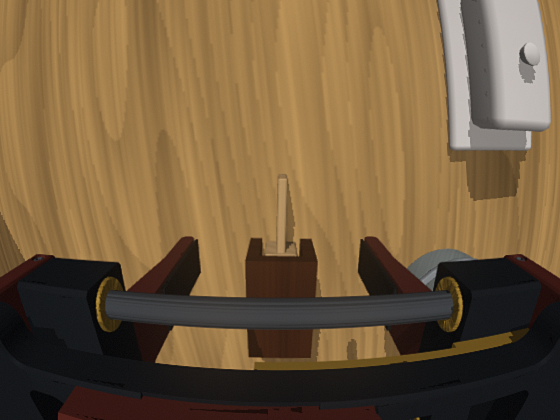

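The wrist view shows the blade from its tip at (282.5, 176) to its root at (281, 243), midway between the fingers at columns 197 and 361.

Run:
```python
from h import *
import json
c=json.load(open("w1.json"))
T=at_z("wrist",(282.5,177),32,c);r=at_z("wrist",(281,241),32,c);print(T,r,yaw(np.array([[T[0]-r[0],0],[T[1]-r[1],0]])))
print(at_z("wrist",(248,255),55,c),at_z("wrist",(316,255),55,c))
plan([(520,-289,40,84.2,3,100),(520,-289,5,84.2,3,100)])
```

```text
[ 524.29751995 -266.69964532   32.        ] [ 517.62685074 -321.1386868    32.        ] 83.01410627819753
[ 491.21014572 -321.86450941   55.        ] [ 544.65611024 -327.38602389   55.        ]
[[0.07,0.06,3.01,0.1,100.0],[0.07,0.07,3.01,0.1,100.0],[0.06,0.06,3.02,0.0,100.0],[0.0,0.0,1.17,0.0,100.0],[0.0,0.0,1.16,0.0,100.0],[0.0,0.0,1.17,0.0,100.0]]
```

Request:
move_arm --pt "0.1 0.1 3 0 100" --pt "0.1 0.1 3 0 100" --pt "0.1 0 3 0 100" --pt "0 0 1.5 0 100" --pt "0 0 1.1 0 100" --pt "0 0 0.8 0 100" --pt "0 0 0 0 30" --pt "0 0 0 0 0" --pt "0 0 0 0 0" --pt "0 0 0 0 0"

```text
t: 5.05
ee_pos: [520.8, -288.3, 7.1]
orientation: [2.326, 2.111, 0.0]
ft_force: [-0.4, 0.5, -0.3]
width: 51.0
grasp_force: 0.0
```

Request:
move_arm --pt "0 0 0 0 0" --pt "0 0 0 0 0"

```text
t: 5.3
ee_pos: [520.6, -288.1, 6.7]
orientation: [2.326, 2.111, 0.0]
ft_force: [-0.2, 0.0, 0.3]
width: 31.5
grasp_force: 0.0
```

Request:
move_arm --pt "0 0 0 0 0" --pt "0 0 0 0 0" --pt "0 0 0 0 0" --pt "0 0 0 0 0"

```text
t: 5.8
ee_pos: [520.5, -288.1, 6.7]
orientation: [-2.326, -2.111, 0.0]
ft_force: [0.3, 0.0, -0.6]
width: 8.0
grasp_force: 30.0
```

Request:
move_arm --pt "1 0 0 0 0" --pt "2 0 0 0 0" --pt "2 0 0 0 0" --pt "2 0 0 0 0" --pt "2 0 0 0 0" --pt "2 0 0 0 0" --pt "1.5 0 0 0 0" --pt "0 0 0 0 0"

```text
t: 6.8
ee_pos: [532.8, -162.4, 6.7]
orientation: [-2.324, -2.113, 0.0]
ft_force: [-0.3, -0.0, -0.8]
width: 7.8
grasp_force: 30.0
```

Run:
```python
from h import *
s=get_obs();print(s["t"],np.round(s["ee_pos"],1),yaw(rot(s["orientation"])),np.round(s["ft_force"],1),s["width"])
p=s["ee_pos"]
plan([(p[0]-20,p[1]+30,35,84,1,0),(505,162,35,0,10,0)])
```

```text
6.8 [ 532.8 -162.4    6.7] 84.5440605067541 [-0.3 -0.  -0.8] 7.8382524258153
[[2.8,-2.28,-2.83,0.5,0.0],[2.92,-0.38,-0.0,8.4,0.0],[2.83,-0.81,-0.0,8.4,0.0],[2.69,-1.21,-0.0,8.4,0.0],[2.48,-1.59,-0.0,8.4,0.0],[2.22,-1.93,-0.0,8.4,0.0],[1.91,-2.24,-0.0,8.4,0.0],[1.57,-2.49,-0.0,8.4,0.0],[1.18,-2.7,-0.0,8.4,0.0],[0.78,-2.84,-0.0,8.4,0.0]]
[[0.36,-2.92,-0.0,8.4,0.0]]
```

Request:
move_arm --pt "2.8 -2.3 -2.8 0.5 0" --pt "2.9 -0.4 0 8.4 0" --pt "2.8 -0.8 0 8.4 0" --pt "2.7 -1.2 0 8.4 0" --pt "2.5 -1.6 0 8.4 0" --pt "2.2 -1.9 0 8.4 0" --pt "1.9 -2.2 0 8.4 0" --pt "1.6 -2.5 0 8.4 0" --pt "1.2 -2.7 0 8.4 0" --pt "0.8 -2.8 0 8.4 0"

```text
t: 8.05
ee_pos: [507.2, 130.9, 34.7]
orientation: [3.134, 0.22, 0.001]
ft_force: [1.0, -0.6, -1.1]
width: 7.3
grasp_force: 30.0
```

Request:
move_arm --pt "0.3 -2.9 0 8.4 0" --pt "0 0 1.4 0 0" --pt "0 0 0 0 0"

```text
t: 8.43
ee_pos: [504.7, 158.6, 19.4]
orientation: [3.141, 0.002, -0.004]
ft_force: [0.3, -0.8, -0.7]
width: 7.9
grasp_force: 30.0
```

Run:
```python
from h import *
s=get_obs();print(s["t"],np.round(s["ee_pos"],1),yaw(rot(s["orientation"])),np.round(s["qpos"],2),s["width"])
c=optics.calibration("wrist");im=optics.get_image("wrist");cv2.imwrite("pics/w2.png",im)
import json;json.dump({k:np.array(v).tolist() for k,v in c.items()},open("w2.json","w"))
x,y,_=s["ee_pos"];plan([(500,162,s["ee_pos"][2],-0.3,1,0)])
for yy in(221,162,102):print(proj("wrist",(581,yy,95),c).round())
```

```text
8.425 [504.7 158.6  19.4] 0.06329030392109422 [ 0.28  0.61  1.94 -0.    0.6   1.85] 7.94898597326159
[[-0.49,-0.35,0.04,0.3,0.0]]
[ 72. 113.]
[266.  98.]
[471. 111.]
```

View pics/w2.png

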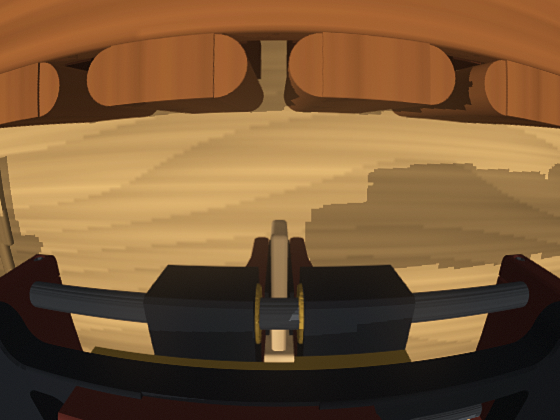

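Request:
move_arm --pt "-0.4 -0.3 0.4 0.3 0" --pt "0 0 0.5 0 0" --pt "0 0 0.3 0 0" --pt "0 0 0.1 0 0" --pt "0 0 0 0 0" --pt "0 0 0 0 70" --pt "0 0 0 0 70" --pt "0 0 0 0 70" --pt "0 0 0 0 70"

```text
t: 9.6
ee_pos: [501.6, 162.6, 7.7]
orientation: [-3.142, 0.01, -0.0]
ft_force: [0.1, -0.3, -0.0]
width: 44.1
grasp_force: 0.0
```

Request:
move_arm --pt "0 0 -3 0 70" --pt "0 0 -4 0 70" --pt "-3 0 0 0 70" --pt "-4 0 0 0 70" --pt "-3 0 0 0 70" --pt "0 0 0 0 70"

```text
t: 10.35
ee_pos: [399.5, 162.9, 77.7]
orientation: [3.141, -0.008, -0.003]
ft_force: [0.5, 0.2, 0.4]
width: 61.2
grasp_force: 0.0
```

Run:
```python
from h import *
import json
c0=json.load(open("w2.json"));print("gap mid",at_z("wrist",(267.5,68),95,c0))
s=get_obs();print(s["t"],np.round(s["ee_pos"],1),yaw(rot(s["orientation"])),np.round(s["qpos"],2),s["width"])
c=optics.calibration("wrist");im=optics.get_image("wrist");cv2.imwrite("pics/w3.png",im)
json.dump({k:np.array(v).tolist() for k,v in c.items()},open("w3.json","w"))
for q in spotter.regions_of("wrist","gauge")[:1]:print(q["conf"],q["point"])
```

```text
gap mid [589.09482445 161.69768534  95.        ]
10.35 [399.5 162.9  77.7] -0.2909757711500739 [0.36 0.4  2.14 0.   0.61 1.94] 61.15329743975012
0.75 [280.4, 191.7]
```

View pics/w3.png

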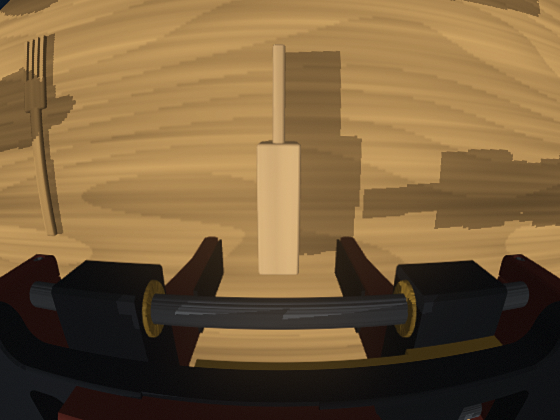

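The gauge stands upright: blade tip at (279, 46), handle top spanning rows 143–273 and columns 258–298.

Run:
```python
from h import *
import json
c=json.load(open("w3.json"))
for p,z in(((278.5,273),36),((278.5,144),36),((279,46),32)):print(at_z("wrist",p,z,c).round(1))
```

```text
[369.7 163.2  36. ]
[457.1 162.7  36. ]
[520.4 162.   32. ]
```

Request:
move_arm --pt "0 0 3 0 70" --pt "0 0 2.5 0 70" --pt "0 0 1 0 70" --pt "0 0 0.5 0 70" --pt "0 0 0 0 0" --pt "0 0 0 0 0" --pt "0 0 0 0 0" --pt "0 0 0 0 0" --pt "0 0 0 0 0" --pt "0 0 0 0 0"

```text
t: 11.7
ee_pos: [401.9, 163.3, 8.1]
orientation: [-3.141, 0.01, -0.001]
ft_force: [-0.3, -0.2, 6.8]
width: 27.9
grasp_force: 30.0
```

Run:
```python
from h import *
s=get_obs();print(s["t"],np.round(s["ee_pos"],1),yaw(rot(s["orientation"])),s["width"],s["grasp_force"])
x,y,z=s["ee_pos"]
plan([(x+50,161.7,z+2,-.4,3,0)])
```

```text
11.7 [401.9 163.3   8.1] -0.3484939567176201 27.910580290907625 30.000084042549133
[[1.67,0.04,-0.07,0.0,0.0],[1.67,0.05,-0.07,0.0,0.0],[1.66,0.04,-0.06,0.1,0.0]]
```

Request:
move_arm --pt "0 0 -0.2 0 0" --pt "1.7 0.1 0 0 0" --pt "1.7 0.1 0 0 0" --pt "1.6 0 0 0 0" --pt "0.6 0 0 0 0" --pt "0.5 0 0 0 0" --pt "0.4 0 0 0 0"

```text
t: 12.58
ee_pos: [466.4, 160.7, 9.5]
orientation: [3.141, -0.009, -0.001]
ft_force: [-0.1, 1.0, -1.3]
width: 27.5
grasp_force: 30.0
```

Request:
move_arm --pt "0.4 0 0 0 0" --pt "0.4 0 0 0 0" --pt "0.3 0 0 0 0"

```text
t: 12.95
ee_pos: [477.7, 160.8, 9.7]
orientation: [3.142, -0.009, -0.0]
ft_force: [-0.8, 1.5, -1.0]
width: 27.9
grasp_force: 30.0
```

Request:
move_arm --pt "0.4 0 0 0 0" --pt "0.3 0 0 0 0" --pt "0 0 0 0 0"

```text
t: 13.32
ee_pos: [485.2, 160.8, 9.7]
orientation: [-3.141, 0.01, -0.001]
ft_force: [0.9, 1.2, -1.4]
width: 28.0
grasp_force: 30.0
```

Request:
move_arm --pt "0.5 0 0 0 0" --pt "0.5 0 0 0 0" --pt "0.5 0 0 0 0" --pt "0.3 0 0 0 0" --pt "0 0 0 0 0"

```text
t: 13.95
ee_pos: [503.3, 160.7, 9.7]
orientation: [-3.141, 0.01, -0.002]
ft_force: [0.9, 2.5, -1.9]
width: 27.7
grasp_force: 30.0
```

Request:
move_arm --pt "0.5 0.0 0.1 0 0" --pt "0.5 0 0.1 0 0" --pt "0.3 0 0 0 0" --pt "0 0 0 0 0"

```text
t: 14.45
ee_pos: [515.0, 160.5, 7.9]
orientation: [3.141, -0.01, -0.002]
ft_force: [-4.2, 2.0, 6.7]
width: 27.9
grasp_force: 30.0
```

Request:
move_arm --pt "0.2 0 0 0 0" --pt "0.2 0 0 0 0" --pt "0 0 0 0 0"

```text
t: 14.82
ee_pos: [518.5, 160.4, 7.9]
orientation: [3.141, -0.01, -0.004]
ft_force: [-6.8, 1.8, 7.8]
width: 27.9
grasp_force: 30.0
```

Request:
move_arm --pt "0.2 0 0 0 0" --pt "0.2 0 0 0 0" --pt "0 0 0 0 0"

```text
t: 15.2
ee_pos: [522.5, 160.4, 7.9]
orientation: [3.141, -0.01, -0.004]
ft_force: [-6.6, 2.5, 8.4]
width: 27.9
grasp_force: 30.0
```

Request:
move_arm --pt "0.2 0 0 0 0" --pt "0.2 0 0 0 0" --pt "0 0 0 0 0"

```text
t: 15.58
ee_pos: [526.3, 160.4, 7.9]
orientation: [3.141, -0.01, -0.004]
ft_force: [-8.1, 3.4, 8.8]
width: 27.6
grasp_force: 30.0
```

Run:
```python
from h import *
im=optics.get_image("wrist");cv2.imwrite("pics/w4.png",im)
```

```text
(no output)
```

View pics/w4.png

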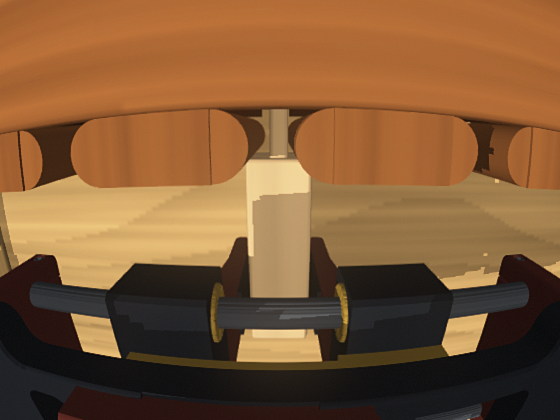

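The blade is inside the middle gap, and the handle's front (row 158) is very close to the boards. I'll push gently until it butts.

Request:
move_arm --pt "0.2 0 0 0 0" --pt "0.2 0 0 0 0" --pt "0 0 0 0 0"

```text
t: 16.0
ee_pos: [526.7, 160.3, 7.7]
orientation: [3.14, -0.01, -0.015]
ft_force: [-17.9, 6.8, 18.0]
width: 28.0
grasp_force: 30.0
```

Request:
move_arm --pt "-0.2 0 -0.1 0 0" --pt "0 0 0 0 60" --pt "0 0 0 0 60" --pt "0 0 0 0 60" --pt "0 0 0 0 60" --pt "0 0 0 0 60" --pt "0 0 -2 0 60" --pt "0 0 -3 0 60" --pt "-2 0 -4 0 60" --pt "-4 0 -4 0 60"

```text
t: 17.25
ee_pos: [470.4, 161.0, 141.1]
orientation: [-3.141, 0.011, -0.004]
ft_force: [0.5, 0.2, 1.3]
width: 52.4
grasp_force: 0.0
```

Request:
move_arm --pt "-4 0 -3 0 60" --pt "0 0 0 0 60"

```text
t: 17.5
ee_pos: [428.7, 161.3, 171.7]
orientation: [-3.14, 0.008, -0.006]
ft_force: [0.8, 0.3, -0.2]
width: 52.7
grasp_force: 0.0
```

Run:
```python
from h import *
s=get_obs();print(s["t"],np.round(s["ee_pos"],1),s["width"])
im=optics.get_image("wrist");cv2.imwrite("pics/w5.png",im)
c=optics.calibration("wrist");print([proj("wrist",p,c).round() for p in((581,161,36),(491,161,36))])
t=optics.get_image("top");cv2.imwrite("pics/top1.png",t)
```

```text
17.5 [428.7 161.3 171.7] 52.660685635264926
[array([278.,  39.]), array([279., 135.])]
```

View pics/w5.png

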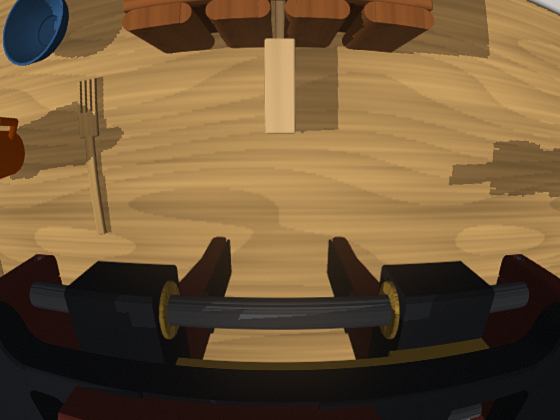

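View pics/top1.png

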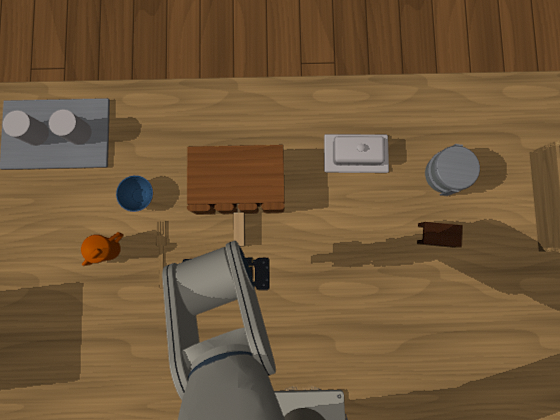

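The gauge stands upright and square, with its handle against the boards at the middle gap: rows 39–132 in the wrist view, matching the predicted 39–135. The bystanders are in the same pixel positions as at the start.

```bash
python3 -c "
from h import *
print(close_job())"
```

```text
the job is handed in; nothing more can be done
None
```

The middle gap is the one that goes right through: the gauge slid fully home there on the first try, so I did not try the other two. It is left standing in the gap upright, with the gripper clear and the other things where they were, and the job was handed in at about 17.6 s.

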